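# Load a sample hanger onto a sloped gravity rail

## Task

Send the blue roller hanger with its sample to the tester end: lift it off the parking hook, hook it onto the loading gap at the high end of the sloped rail and lower it gently until both rollers rest on the rail. Keeping it down on the rail without forcing it, push it downhill past the red spring pawl, then let go just below the pawl and see that it rolls by itself to the stop; leave the other things on the bench where they are.

Things in the scene. Friction and masses are not known exactly. Their poses are not given: they have to be found in the camera images.
- hanger: Blue roller hanger, a C open to +x. Origin on its catch pin's axis (7 mm pin along x, reaching x = 23 mm), level with the roller axles. x across the rail, y along it, z up. Steel grooved rollers at y = +-28 mm: tread radius 8 mm (rail top lies at z = -8 mm), flange radius 11.5 mm, groove 12 mm wide. Bumpers at y = +-43 mm. Lowest part z = -110 mm. About 0.3 kg.
- grip_tab (a point): Centre of the hanger's grip tab: 10 mm thick along x, 30 mm along y, 40 mm high (hanger z 21 to 61 mm). Below it a bar, z 14 to 23 mm. The hanger can pitch a little between the fingers; tip the tool with the slope to set both rollers down.
- hook_arm (a point): Middle of the upper face of the hook arm that passes under the rail, 50 mm below the hanger's origin (42 mm below the roller treads). Arm x -15 to 12 mm, 16 mm along y, 8 mm thick, joined to the rollers by a side plate at x = -15 to -12 mm (the robot's side at yaw 0).
- stand: Fixed stand of the gravity rail. Origin under the middle of its base, on the bench; +y downhill along the rail, x across it (+x away from the robot), z up. The rail is a 8 mm thick steel bar on edge in the plane x = 0, pivoted at its low end, rising to -y. Its slope is clamped somewhere between 9 and 12 degrees and is not measured: find the rail's height at the high end by feel or sight.
- pivot (a point): Where the rail's top edge meets the pivot's plane: stand y = 205 mm, 130 mm above the bench. Distances d run from here uphill along the sloping top edge: pawl pivot d = 245 mm, loading gap d = 290 to 380 mm (set the hanger down with its origin at d = 305 to 335 mm), slotted cheeks, 234 mm above the bench, d = 383 to 413 mm.
- gap_foot (a point): Point on the stand's base bar (14 mm high) under the loading gap, at d = 330 mm. In the gap the rail is only 14 mm deep, so the hook arm goes in sideways under it, moving to +x. Downhill of d = 285 mm the rail is 38 mm deep: 4 mm over the hook arm when the rollers are on the rail, so hangers cannot be hooked on or jump off there.
- stop (a point): Middle of the face of the rubber stop on the dark bridge over the low end of the rail, 161 mm above the bench; axes as the stand's. A hanger at the stop touches it with its bumper, its origin then about 47 mm before it (-y) and 10 mm below it.
- pawl (a joint): Red spring pawl behind the rail, rad: 0 upright, 16 mm above the rail's top, grows as it is pushed over downhill (limit 1.4); stiff uphill. The catch pin meets it with the hanger's origin at d = 252 mm, needs 3 to 6 N along the rail and is lifted with up to 4 N, and slips past near d = 222 mm; then the pawl springs back to 0. The hanger's weight alone cannot pass it.
- park: Fixed parking hook, where the hanger hangs at the start. Origin on the bench under its level 8 mm bar; y along the bar, +x away from the robot. Bar top 160 mm high, 16 mm deep, 92 mm between end lips 7 mm high; held from behind by a post at x = 44 to 60 mm. The hanger comes off by lifting 12 mm and moving 40 mm or more to -x.
- ref_block: Round steel hardness reference block lying on the bench, 56 mm across, 16 mm high. Bystander.
- anvil: Stepped round steel anvil standing on the bench, 38 mm across, 35 mm high. Bystander.
- v_block: Small steel V-block standing on the bench, 38 x 40 mm, 35 mm high. Bystander.

How it is judged (in metres and radians):
On the way, in this order (a step that is already met when the one before it is completed fails the run):
1. the hanger is hooked onto the loading gap, its rollers resting on the rail while it is still held (contact force between hanger and stand above 0.7 N and contact force between the fingers and hanger above 0.5 N and y of hanger in the frame of stand between -0.165 and -0.075 m and x of hanger in the frame of stand between -0.004 and 0.004 m and height (world z) of hanger between 0.175 and 0.212 m), for 0.2 s.
2. the hanger, on the rail and in hand, pushes the pawl over (value of joint pawl above 0.5 rad and contact force between hanger and stand above 0.5 N and contact force between the fingers and hanger above 0.2 N and x of hanger in the frame of stand between -0.004 and 0.004 m), for 0.05 s.
3. the hanger is let go below the pawl, in the upper part of its run, and the pawl has sprung back (contact force between the fingers and hanger below 0.05 N and value of joint pawl below 0.15 rad and y of hanger in the frame of stand between -0.025 and 0.09 m), for 0.04 s.
At the end, for the whole second after the job is handed in: the hanger stands still against the stop (within about 5 mm), both rollers on the rail, hanging upright within 7 degrees, released, and the pawl is up again behind it (y of hanger in the frame of stop between -0.052 and -0.038 m and x of hanger in the frame of stop between -0.004 and 0.004 m and z of hanger in the frame of stop between -0.019 and -0.002 m and angle between hanger's own x axis and vertical between 1.45 and 1.69 rad and angle between the y axis of hanger and the y axis of stand, either way round below 0.27 rad and linear speed of hanger below 0.03 m/s and value of joint pawl below 0.15 rad and contact force between the arm and hanger below 0.05 N); the robot touches nothing.
It fails at once if the held hanger is pressed against the rail, the pawl or the stand with more than 25 N (contact force between hanger and stand above 25 N and contact force between the fingers and hanger above 0.2 N).
It fails at once if the hanger is carried or pushed down the lower run instead of rolling by itself (contact force between the arm and hanger above 0.2 N and y of hanger in the frame of stand above 0.09 m and horizontal distance between hanger and stop below 0.2 m).
It fails at once if the robot itself strikes the rail stand with more than 20 N (contact force between the arm and stand above 20 N).
It fails at once if a bystander is moved more than 20 mm (distance of any of ref_block, anvil, v_block from where it was at the start of the episode above 0.02 m).
It also fails if it takes over 61 s, if anything falls off the work surface, if the arm or the gripper's body presses on something with over 40 N, if the wrist force passes 120 N, or if a joint passes its speed limit or range.

## Robot

A 6-joint arm with a two-finger parallel gripper is mounted at the origin on a cart in front of the work surface, level with it; the furniture and walls round the work are solid. World frame = base frame: x ahead of the robot, y to its left, z up, the work surface at z = 0. Lengths are in mm, angles in rad, forces in N, time in s.
With the tool pointing down it reaches from about 275 to 1000 mm from the base axis. Payload 8.4 kg.
Tool frame: the origin (TCP) lies midway between the tips of the shut fingers; the grasp point (between the pads) lies grip_depth behind it (grip_depth is the distance from the TCP to the grasp point, in mm); z points along the fingers, y is the line along which they close (so a half turn about z gives the same grasp; the last joint's range is limited). The gripper opens to 85 mm and grips with 20 to 120 N. Pads are 22 mm wide; open, the fingers measure 114 mm over their backs; the gripper's body (76 mm by 85 mm) begins 54 mm behind the grasp point. The pads swing forward as they close: fully open they stand 13 mm farther back than shut.
Start: joints at [-1.246, 0.353, 1.633, -0, 1.155, -0.002], TCP at [200.632, -591.924, 231.281] pointing down, gripper open.
Joint ranges: [-2.63, 2.63], [-0.92, 2.1], [0.06, 2.66], [-1.3, 4.44], [0, 2.69], [-3.02, 3.02]. Speed limits (rad/s): [2.22, 2.22, 2.79, 3.14, 3.14, 3.14].

## Interface

Orientations are given as [roll, pitch, yaw] about the fixed x, y, z axes, in that order (R = Rz(yaw) Ry(pitch) Rx(roll)).
In Python, from rig import * gives the robot as it stands.
- The arm moves only by the shell command python3 -m creep 'ROWS' [FORCE]. ROWS is JSON, a list of rows, each an object of numbers: "x", "y", "z": the shift along the tool's x, y, z in mm; "rx", "ry", "rz": the turn, a rotation vector about the tool's x, y, z in rad; "hand": the finger opening in mm, from 0 to 85.4. A call has 1 to 20 rows; each row shifts and turns the commanded pose from where the row before left it, along the tool's axes as they then stand; what a row does not reach is not made up. A row lasts 1/8 s, in which the tool goes at most 62.5 mm and 10.7 degrees, less where a joint would pass 70% of its speed; a pose out of reach is approached as far as the arm can. A call with a gripper value outside its range is refused whole. The fingers move at their own pace and stop on an object; FORCE is the grip in N (left out, the last holds). Time passes only in rows, so rows that do not move let the fingers close. It gives the time, the measured TCP pose, the force, the opening and the grip force at its end, in the units of the state.
- sense(): the state, without advancing time (a new reading comes with each control period).
- grab_frame(name): name is "side" or "top" or "wrist"; returns the picture (400x640x3 uint8, red, green, blue); there is no depth.
- get_calibration(name): a dict with "K" (3x3 intrinsics, pixels), "R" (3x3) and "t" (3): a world point X has camera coordinates R X + t. Camera axes: x right, y down, z forward; pixel columns grow to the right and rows downward; lengths in mm; the calibration is good to about 2 mm. A picture is of the moment at which its call begins: read the wrist's pose just before it. get_calibration takes no time and is no camera call; for the wrist camera it gives the pose at the moment of the call.
- sign_off(): hands the job in; it is judged then, once.
The state is a dict: "clock": time; "qpos": joint angles; "qvel": joint speeds; "joint_efforts": joint torques, N m; "eef_pos": TCP position; "tcp_rot": TCP orientation; "contact_force": force on the tool from outside, world axes, zero at the start; "wrist_torque": the same for the moment, N m; "opening": opening from 0.0 (shut) to 1.0 (fully open); "grasp_force": force on a finger pad.
Only numpy, scipy, OpenCV 4.12 (cv2) and the standard library are available. Lean on these libraries where they do the work, as an engineer would, in place of code of your own. Each camera call takes 0.05 s, during which the arm holds its last target. There are 200 camera calls.

## Working session

There is one attempt and no reset: what is moved stays moved. The work goes in short steps, Python scripts to look and compute and a shell command to move; the robot and the scene stay as the last step left them, time stands still between calls to the robot, and variables do not carry over. Pictures are saved under pics/ and viewed, at most 10 in all, crops included, and the job is handed in when it is done.

```bash
ls; mkdir -p pics; python3 - <<'E'
from rig import *
import cv2
s=sense();print(s)
for n in ("side","top"):
    c=get_calibration(n);print(n,c)
    cv2.imwrite(f"pics/{n}0.png",grab_frame(n)[:,:,::-1])
try: print(grip_depth)
except Exception as e: print(e)
E
```

```text
pics
{'clock': 0.0, 'qpos': array([-1.24639056e+00,  3.53642725e-01,  1.63414279e+00,  2.84653275e-06,
        1.15518999e+00, -2.37501376e-03]), 'qvel': array([ 1.20376182e-03,  1.09505371e-03, -4.28626170e-04, -8.57101580e-06,
       -1.09802006e-03, -9.34017356e-04]), 'joint_efforts': array([-3.79795732e-03, -6.05252981e+01, -3.42067587e+01, -1.77657371e-04,
        9.45191598e-03,  2.04284657e-05]), 'eef_pos': array([ 200.48581116, -591.46741307,  230.5613609 ]), 'tcp_rot': array([-3.14020981e+00, -5.88689645e-06,  3.26779628e-01]), 'contact_force': array([-0.03448336, -0.24070691, -0.91988023]), 'wrist_torque': array([-0.01332966,  0.02318303,  0.01343032]), 'grasp_force': 0.0, 'opening': 1.0004921175972543}
side {'K': array([[480.98359916,   0.        , 314.10396777],
       [  0.        , 480.98359916, 203.95080967],
       [  0.        ,   0.        ,   1.        ]]), 'R': array([[-0.87686231, -0.48066961,  0.00832   ],
       [-0.19603437,  0.34170655, -0.91913392],
       [ 0.43895675, -0.80758489, -0.39385735]]), 't': array([ 470.88618238,  252.56160855, 1096.33603316])}
top {'K': array([[464.12095162,   0.        , 312.39651646],
       [  0.        , 464.12095162, 196.11294433],
       [  0.        ,   0.        ,   1.        ]]), 'R': array([[ 0.02184892, -0.99969334, -0.01165543],
       [-0.98268787, -0.01932899, -0.1842578 ],
       [ 0.18397601,  0.01547948, -0.98280884]]), 't': array([  18.36579494,  567.44266522, 1163.21180983])}
18.700000000000003
```

View pics/side0.png

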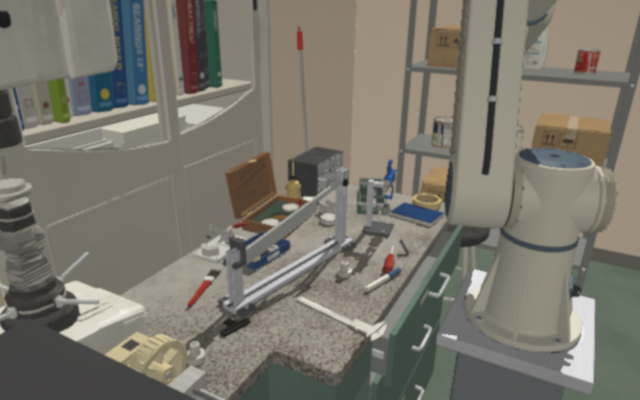

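View pics/top0.png

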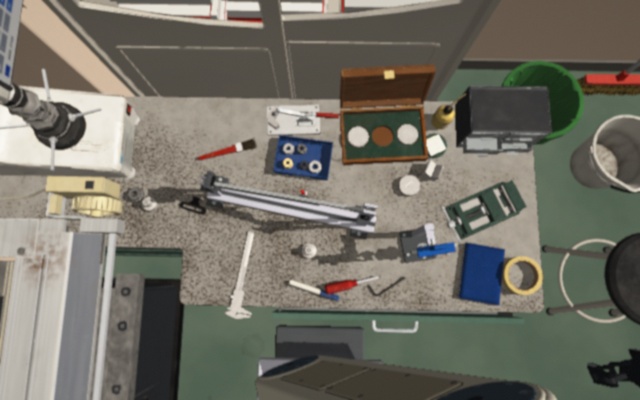

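The side view shows the rail stand running from about (232,265) at the low end to (342,190) at the high end, with the park post near (375,205). In the top view the rail goes from about (208,185) to (372,218) and the park, with something blue, is at about (425,247).

```bash
python3 - <<'E'
import cv2,numpy as np
s=cv2.imread("pics/side0.png");t=cv2.imread("pics/top0.png")
a=cv2.resize(s[145:325,200:460],(800,554),interpolation=cv2.INTER_CUBIC)
cv2.imwrite("pics/s1.png",a)
b=cv2.resize(t[160:280,190:470],(800,343),interpolation=cv2.INTER_CUBIC)
cv2.imwrite("pics/t1.png",b)
E
```

```text
(no output)
```

View pics/s1.png

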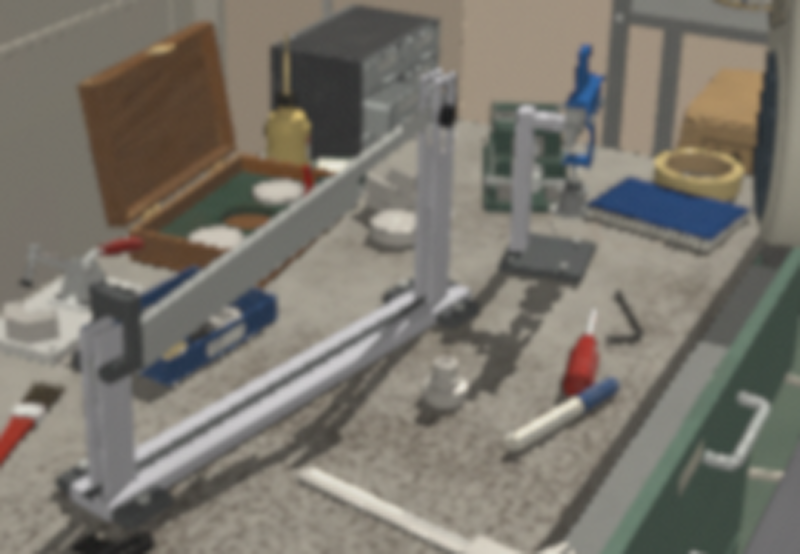

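View pics/t1.png

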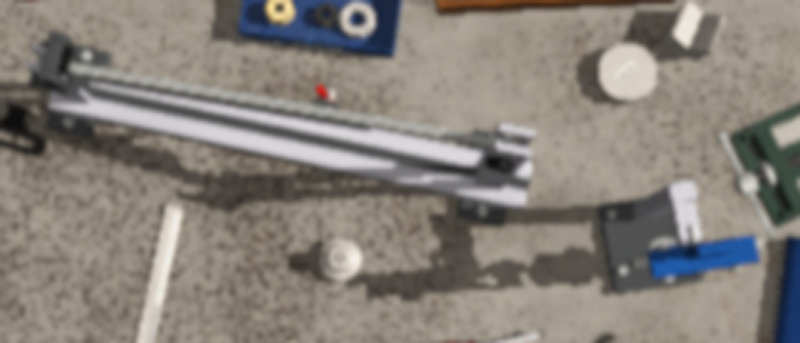

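The crops show the hanger at side px ~(390,165), with its tab top near (390,160), and at top px ~(437,250), turned about +9°. The rail's cheeks are at side (342,169) and top (370,210), and the bridge is at side (237,241) and top (207,181). Next I turn these into positions.

```bash
cat > h.py <<'E'
from rig import *
import cv2,numpy as np
from scipy.spatial.transform import Rotation as Rn
def ray(c,u,v):
    d=c["R"].T@np.linalg.inv(c["K"])@np.array([u,v,1.]);return -c["R"].T@c["t"],d/np.linalg.norm(d)
def onz(c,u,v,z):
    o,d=ray(c,u,v);return o+d*(z-o[2])/d[2]
def tri(c1,p1,c2,p2):
    o,d=ray(c1,*p1);q,e=ray(c2,*p2)
    s=np.linalg.lstsq(np.c_[d,-e],q-o,rcond=None)[0];a=o+s[0]*d;b=q+s[1]*e
    return (a+b)/2,np.linalg.norm(a-b)
def pix(c,X):
    p=c["K"]@(c["R"]@np.asarray(X,float)+c["t"]);return p[:2]/p[2]
def blue(im):
    return cv2.inRange(cv2.cvtColor(im,cv2.COLOR_RGB2HSV),(103,140,60),(120,255,255))
E
python3 - <<'E'
from h import *
np.set_printoptions(precision=1,suppress=True)
S=get_calibration("side");T=get_calibration("top")
s=cv2.imread("pics/side0.png")[:,:,::-1].copy();t=cv2.imread("pics/top0.png")[:,:,::-1].copy()
m=blue(s)[155:202,378:402];ys,xs=np.nonzero(m);print("side",xs.min()+378,xs.max()+378,ys.min()+155,ys.max()+155)
top=xs[ys<ys.min()+4].mean()+378; print("tabtop",top)
m=blue(t)[235:265,410:459];p=cv2.findNonZero(m);r=cv2.minAreaRect(p);c=np.array(r[0])+(410,235);print(r,c)
print("tab tri",tri(S,(top,ys.min()+155.5),T,c), "top@z191",onz(T,*c,191),"side@229",onz(S,top,ys.min()+155,229))
b=cv2.boxPoints(r)+(410,235)
print([onz(T,*q,191) for q in b])
print("cheek",tri(S,(342.3,169.4),T,(370.3,207)),onz(T,370.3,207,234),onz(S,342.3,169.4,234))
print("bridge",tri(S,(237.4,240.9),T,(207.5,181)))
w=get_calibration("wrist");st=sense();R=Rn.from_euler('xyz',st["tcp_rot"]).as_matrix()
print(w["K"],"cam pos in tool",R.T@(-w["R"].T@w["t"]-st["eef_pos"]),"\n",w["R"]@R)
E
```

```text
side 385 394 161 197
tabtop 389.4
((25.7379093170166, 14.861934661865234), (9.281942367553711, 36.65380096435547), 80.90972137451172) [435.7 249.9]
tab tri (array([ 422.3, -243.7,  227.4]), np.float64(4.389702204965451)) top@z191 [ 422.9 -253.6  191. ] side@229 [ 424.3 -242.5  229. ]
[array([ 425.9, -211.2,  191. ]), array([ 440.7, -293.3,  191. ]), array([ 420. , -295.9,  191. ]), array([ 405.3, -214.1,  191. ])]
cheek (array([ 509.8, -102.3,  230.9]), np.float64(3.8978661102993417)) [ 511.1 -101.2  234. ] [503.9 -94.2 234. ]
bridge (array([577.4, 279.9, 167.2]), np.float64(0.2175146420135944))
[[343.3   0.  318.6]
 [  0.  343.3 203.8]
 [  0.    0.    1. ]] cam pos in tool [  69.2   -1.  -142.1] 
 [[-0.   1.  -0. ]
 [-1.  -0.  -0.3]
 [-0.3 -0.   1. ]]
```

```bash
python3 -m creep '[{"x":32,"y":-25.5,"z":-9,"hand":60},{"x":32,"y":-25.5,"z":-9},{"x":32,"y":-25.5,"z":-9},{"x":32,"y":-25.5,"z":-9},{"x":32,"y":-25.5,"z":-9},{"x":32,"y":-25.5,"z":-9},{"x":32,"y":-25.5,"z":-9},{"x":32,"y":-25.5,"z":-9},{"x":32,"y":-25.5},{"x":32,"y":-25.5},{"rz":-0.14},{"rz":-0.14},{"rz":-0.14},{"rz":-0.14},{"rz":-0.14},{"rz":-0.14},{"rz":-0.14},{"rz":-0.14},{"rz":-0.14},{"rz":-0.14}]' 40
python3 - <<'E'
from h import *
st=sense();print(st["eef_pos"],st["tcp_rot"],st["opening"],st["contact_force"])
c=get_calibration("wrist");im=grab_frame("wrist");cv2.imwrite("pics/w1.png",im[:,:,::-1])
np.savez("w1.npz",**c)
E
```

```text
[ 200.46071663 -591.53640913  230.65433283] [-3.14037325e+00  1.72478457e-05  3.26772128e-01] 0.9963815656271409 [-0.13209287  0.37639348 -0.17527303]schema error: expected keys x, y, z, rx, ry, rz, hand
```

View pics/w1.png

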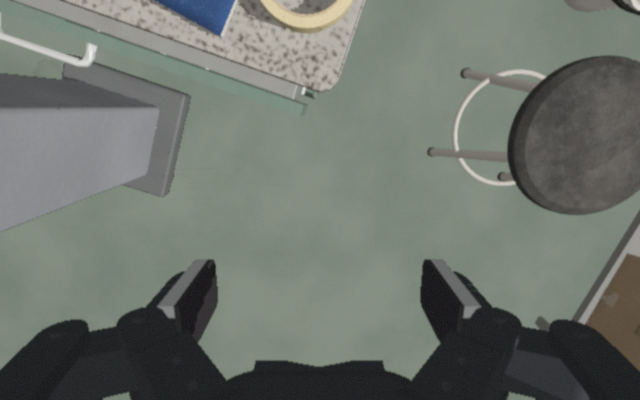

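The move was refused because every row needs all the keys. The picture only shows the fingers at the bottom and the floor, so I resend with full rows.

```bash
python3 -m creep '[{"x":32,"y":-25.5,"z":-9,"rx":0,"ry":0,"rz":0,"hand":60},{"x":32,"y":-25.5,"z":-9,"rx":0,"ry":0,"rz":0,"hand":60},{"x":32,"y":-25.5,"z":-9,"rx":0,"ry":0,"rz":0,"hand":60},{"x":32,"y":-25.5,"z":-9,"rx":0,"ry":0,"rz":0,"hand":60},{"x":32,"y":-25.5,"z":-9,"rx":0,"ry":0,"rz":0,"hand":60},{"x":32,"y":-25.5,"z":-9,"rx":0,"ry":0,"rz":0,"hand":60},{"x":32,"y":-25.5,"z":-9,"rx":0,"ry":0,"rz":0,"hand":60},{"x":32,"y":-25.5,"z":-9,"rx":0,"ry":0,"rz":0,"hand":60},{"x":32,"y":-25.5,"z":0,"rx":0,"ry":0,"rz":0,"hand":60},{"x":32,"y":-25.5,"z":0,"rx":0,"ry":0,"rz":0,"hand":60},{"x":0,"y":0,"z":0,"rx":0,"ry":0,"rz":-0.14,"hand":60},{"x":0,"y":0,"z":0,"rx":0,"ry":0,"rz":-0.14,"hand":60},{"x":0,"y":0,"z":0,"rx":0,"ry":0,"rz":-0.14,"hand":60},{"x":0,"y":0,"z":0,"rx":0,"ry":0,"rz":-0.14,"hand":60},{"x":0,"y":0,"z":0,"rx":0,"ry":0,"rz":-0.14,"hand":60},{"x":0,"y":0,"z":0,"rx":0,"ry":0,"rz":-0.14,"hand":60},{"x":0,"y":0,"z":0,"rx":0,"ry":0,"rz":-0.14,"hand":60},{"x":0,"y":0,"z":0,"rx":0,"ry":0,"rz":-0.14,"hand":60},{"x":0,"y":0,"z":0,"rx":0,"ry":0,"rz":-0.14,"hand":60},{"x":0,"y":0,"z":0,"rx":0,"ry":0,"rz":-0.14,"hand":60}]' 40
python3 - <<'E'
from h import *
st=sense();print(st["eef_pos"],st["tcp_rot"],st["opening"],st["contact_force"])
c=get_calibration("wrist");im=grab_frame("wrist");cv2.imwrite("pics/w2.png",im[:,:,::-1])
np.savez("w2.npz",**c)
E
```

```text
clock: 2.65
eef_pos: [421.7, -247.6, 303.1]
tcp_rot: [-3.141, -0.0, 1.731]
contact_force: [-0.5, -0.1, 0.7]
opening: 0.699
grasp_force: 0.0
[ 421.68318429 -247.6061188   303.0746393 ] [-3.14126418e+00 -2.72314348e-04  1.73142402e+00] 0.6989850944931272 [-0.46272857 -0.09593061  0.65818259]
```

View pics/w2.png

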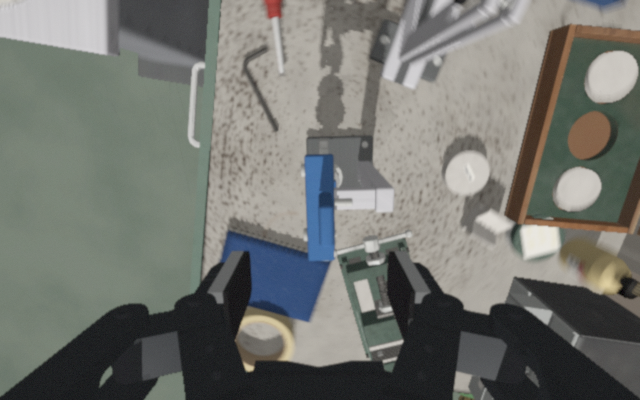

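The hanger's bar runs straight up and down the picture, from (318,155) to (320,260), so the tool yaw already matches. The tab is in the middle of it, and the parking post lies to its right at (370,200).

```bash
python3 - <<'E'
from h import *
np.set_printoptions(precision=2,suppress=True)
c=dict(np.load("w2.npz"));im=cv2.imread("pics/w2.png")[:,:,::-1].copy()
m=blue(im)[150:264,296:338];n,l,stt,_=cv2.connectedComponentsWithStats(m)
k=1+stt[1:,4].argmax();m=(l==k);print(stt[k]+np.array([296,150,0,0,0]))
hsv=cv2.cvtColor(im,cv2.COLOR_RGB2HSV)[150:264,296:338]
for r in range(4,112,6):
    x=np.nonzero(m[r])[0]
    print(r+150,(x.min()+296,x.max()+296) if len(x) else None, "".join(f"{v//16:x}" for v in hsv[r,:,2]))
for u,v,z in((318,155,191),(320,261,191),(327,207,229)):print(u,v,onz(c,u,v,z))
for y in(-30,0,30):print(pix(c,[422,-247,229]))if y==0 else None
E
```

```text
[ 296  156   39  108 2457]
154 None aabbbbaaa976565665656666666666666555666666
160 (np.int64(307), np.int64(331)) aaaaaaaa99aaaaaaaaaaaaaaaa9766666666666666
166 (np.int64(306), np.int64(331)) aaaa988889aaaaaaaaaaaaaaa98666666666667788
172 (np.int64(307), np.int64(331)) aaaaabccbaaaaaaaaaaaaaaa987666666666667889
178 (np.int64(308), np.int64(331)) aaaaaaaa99aaaaaaaaaaaaaa9766666666666689aa
184 (np.int64(308), np.int64(334)) baaaaaaaa99aaaaaaaaaaaa9866666666666679999
190 (np.int64(308), np.int64(332)) aaaaaaaaa99aaaaaaaaaaaa8776666666666667888
196 (np.int64(308), np.int64(332)) aaabbaaaa99aaaaaaaaaaa86544544544445668889
202 (np.int64(308), np.int64(332)) abbaaabba99aaaaaaaaaaa865455555555455679aa
208 (np.int64(308), np.int64(332)) bbbbbbbbba99aaaaaaaaa98888888888888876789c
214 (np.int64(308), np.int64(332)) aaabbbbbba99aaaaaaaaaa88999aaaaaaa98878aaa
220 (np.int64(309), np.int64(332)) bbbaaaaaaa99aaaaaaaaaa9899aaaaaaa9998789aa
226 (np.int64(309), np.int64(332)) baaaaaaaaa99aaaaaaaaaa9899aaaaaaaa998779ab
232 (np.int64(309), np.int64(332)) abbbbba998889aaaaaaaaa9899aaaaaaaa9987789a
238 (np.int64(310), np.int64(332)) 7788899accbaaaaaaaaaaaa999aaaaaaaa998889aa
244 (np.int64(309), np.int64(332)) 7777777777679aaaaaaaaaa999aaaaaaaaa99889ab
250 (np.int64(310), np.int64(332)) 4455565666779aaaaaaaaaaaaaaaaaaaaaaaa98789
256 (np.int64(296), np.int64(331)) 66665665555689aaaaaaaaaaaaaaaaaaaaaaaaaaa8
318 155 [ 415.2 -212.6  191. ]
320 261 [ 430.37 -296.89  191.  ]
327 207 [ 425.65 -240.21  229.  ]
[319.86 215.88]
```

```bash
python3 -m creep '[{"x":-7,"y":0,"z":0,"rx":0,"ry":0,"rz":0,"hand":40},{"x":0,"y":0,"z":20,"rx":0,"ry":0,"rz":0,"hand":40},{"x":0,"y":0,"z":25,"rx":0,"ry":0,"rz":0,"hand":40},{"x":0,"y":0,"z":25,"rx":0,"ry":0,"rz":0,"hand":40},{"x":0,"y":0,"z":20,"rx":0,"ry":0,"rz":0,"hand":40},{"x":0,"y":0,"z":12,"rx":0,"ry":0,"rz":0,"hand":40},{"x":0,"y":0,"z":6,"rx":0,"ry":0,"rz":0,"hand":40},{"x":0,"y":0,"z":0,"rx":0,"ry":0,"rz":0,"hand":40},{"x":0,"y":0,"z":0,"rx":0,"ry":0,"rz":0,"hand":0},{"x":0,"y":0,"z":0,"rx":0,"ry":0,"rz":0,"hand":0},{"x":0,"y":0,"z":0,"rx":0,"ry":0,"rz":0,"hand":0},{"x":0,"y":0,"z":0,"rx":0,"ry":0,"rz":0,"hand":0},{"x":0,"y":0,"z":0,"rx":0,"ry":0,"rz":0,"hand":0}]' 50
python3 - <<'E'
from h import *
st=sense();print(st["wrist_torque"])
c=get_calibration("wrist");im=grab_frame("wrist");cv2.imwrite("pics/w3.png",im[:,:,::-1])
np.savez("w3.npz",**c)
E
```

```text
clock: 4.32
eef_pos: [424.9, -254.9, 196.3]
tcp_rot: [3.137, 0.002, 1.727]
contact_force: [6.5, 0.9, -0.9]
opening: 0.109
grasp_force: 50.4
[ 0.21241759 -1.20236941  0.13900307]
```

View pics/w3.png

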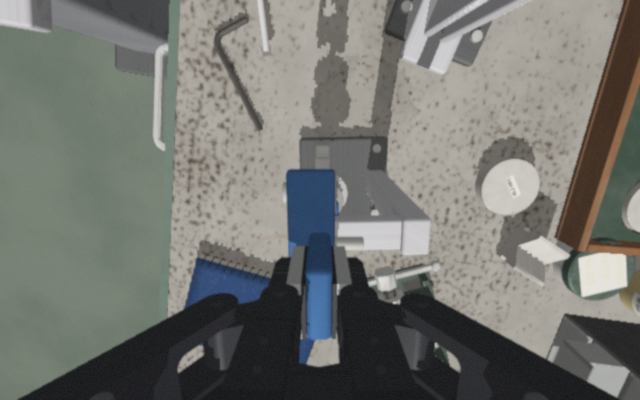

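The tab is in the fingers at (320,290) with the opening about 9 mm and a 50 N grip. The high end of the rail shows at (440,40). Now I lift it off the hook.

```bash
python3 -m creep '[{"x":0,"y":0,"z":-6,"rx":0,"ry":0,"rz":0,"hand":0},{"x":0,"y":0,"z":-6,"rx":0,"ry":0,"rz":0,"hand":0},{"x":0,"y":0,"z":-6,"rx":0,"ry":0,"rz":0,"hand":0},{"x":0,"y":0,"z":0,"rx":0,"ry":0,"rz":0,"hand":0},{"x":0,"y":-10,"z":0,"rx":0,"ry":0,"rz":0,"hand":0},{"x":0,"y":-20,"z":0,"rx":0,"ry":0,"rz":0,"hand":0},{"x":0,"y":-20,"z":0,"rx":0,"ry":0,"rz":0,"hand":0},{"x":0,"y":-15,"z":0,"rx":0,"ry":0,"rz":0,"hand":0},{"x":0,"y":0,"z":-20,"rx":0,"ry":0,"rz":0,"hand":0},{"x":0,"y":0,"z":-30,"rx":0,"ry":0,"rz":0,"hand":0},{"x":0,"y":0,"z":-30,"rx":0,"ry":0,"rz":0,"hand":0},{"x":0,"y":0,"z":-20,"rx":0,"ry":0,"rz":0,"hand":0},{"x":0,"y":0,"z":0,"rx":0,"ry":0,"rz":0,"hand":0}]'
python3 - <<'E'
from h import *
np.set_printoptions(precision=2,suppress=True)
# red pawl in start pictures + now
for n in("top","side","wrist"):
    c=get_calibration(n);im=grab_frame(n);cv2.imwrite(f"pics/{n}4.png",im[:,:,::-1]);np.savez(f"{n}4.npz",**c)
    h=cv2.cvtColor(im,cv2.COLOR_RGB2HSV);m=cv2.inRange(h,(0,170,120),(6,255,255))|cv2.inRange(h,(174,170,120),(180,255,255))
    k,l,s,ce=cv2.connectedComponentsWithStats(m)
    print(n,[(tuple(ce[i].round(1)),s[i,2:5]) for i in range(1,k) if s[i,4]>3])
E
```

```text
clock: 6.0
eef_pos: [358.8, -265.4, 314.5]
tcp_rot: [3.139, 0.002, 1.726]
contact_force: [0.7, -0.0, -3.7]
opening: 0.106
grasp_force: 50.3
top [((np.float64(342.2), np.float64(5.6)), array([ 2, 11, 14], dtype=int32)), ((np.float64(253.9), np.float64(20.1)), array([14,  2, 15], dtype=int32)), ((np.float64(612.0), np.float64(79.2)), array([ 54,  12, 435], dtype=int32)), ((np.float64(128.8), np.float64(108.6)), array([2, 4, 5], dtype=int32)), ((np.float64(327.4), np.float64(115.0)), array([21,  3, 48], dtype=int32)), ((np.float64(218.8), np.float64(152.4)), array([ 36,  13, 137], dtype=int32)), ((np.float64(302.1), np.float64(191.7)), array([3, 4, 9], dtype=int32)), ((np.float64(334.7), np.float64(288.9)), array([17,  8, 68], dtype=int32))]
side [((np.float64(299.3), np.float64(40.5)), array([ 4, 16, 50], dtype=int32)), ((np.float64(585.4), np.float64(58.2)), array([ 4, 15, 38], dtype=int32)), ((np.float64(199.2), np.float64(291.8)), array([20, 23, 88], dtype=int32))]
wrist []
```

```bash
python3 -m creep '[{"x":23,"y":0,"z":0,"rx":0,"ry":0,"rz":0,"hand":0},{"x":38,"y":15,"z":0,"rx":0,"ry":0,"rz":0,"hand":0},{"x":40,"y":22,"z":0,"rx":0,"ry":0,"rz":0,"hand":0},{"x":40,"y":22,"z":0,"rx":0,"ry":0,"rz":0,"hand":0},{"x":40,"y":22,"z":0,"rx":0,"ry":0,"rz":0,"hand":0},{"x":30,"y":22,"z":0,"rx":0,"ry":0,"rz":0,"hand":0},{"x":19,"y":15,"z":0,"rx":0,"ry":0,"rz":0.075,"hand":0},{"x":0,"y":0,"z":0,"rx":0,"ry":0,"rz":0.13,"hand":0},{"x":0,"y":0,"z":0,"rx":0,"ry":0,"rz":0.13,"hand":0},{"x":0,"y":0,"z":0,"rx":0,"ry":0,"rz":0,"hand":0},{"x":0,"y":0,"z":0,"rx":0,"ry":0,"rz":0,"hand":0}]'
python3 - <<'E'
from h import *
st=sense();print(st["eef_pos"],st["tcp_rot"],st["contact_force"])
c=get_calibration("wrist");im=grab_frame("wrist");cv2.imwrite("pics/w5.png",im[:,:,::-1])
np.savez("w5.npz",**c)
cv2.imwrite("pics/side5.png",grab_frame("side")[:,:,::-1])
E
```

```text
clock: 7.52
eef_pos: [439.0, -18.9, 312.9]
tcp_rot: [-3.141, -0.0, 1.395]
contact_force: [-0.1, -0.0, -2.6]
opening: 0.11
grasp_force: 50.3
[439.00637171 -18.87648015 312.89624793] [-3.14080474e+00 -3.65046869e-05  1.39474754e+00] [-0.0865027  -0.02783089 -2.57131026]
```

View pics/w5.png

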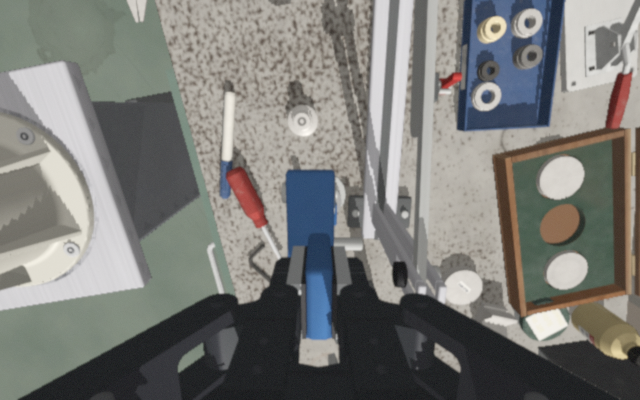

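The rail's top is the thin strip at u≈415–435, with the pawl at (450,82), the cheeks near (400–440,280) and the catch pin at (350,243). I'll measure the strip's edges in this picture and in the side view.

```bash
python3 - <<'E'
import cv2
g=cv2.cvtColor(cv2.imread("pics/w5.png"),cv2.COLOR_BGR2GRAY)
for v in(5,40,75,110,145,180,215,250):print(v,"385:"," ".join(f"{x}" for x in g[v-1:v+2,385:450].mean(0).astype(int)))
s=cv2.cvtColor(cv2.imread("pics/side0.png"),cv2.COLOR_BGR2GRAY)
for u in range(252,336,9):
    r=int(249-(u-245.5)*63.4/89.5);print(u,r-9,s[r-9:r+17,u].tolist())
E
```

```text
5 385: 215 214 212 199 155 118 113 114 113 113 112 113 113 133 178 207 216 218 219 220 218 217 217 217 216 214 211 203 172 135 107 99 96 97 96 97 95 95 95 95 97 105 137 173 184 186 187 188 188 188 188 188 182 173 176 177 178 176 175 172 170 166 164 170 174
40 385: 213 191 148 118 113 114 114 112 113 114 119 153 200 215 219 220 221 220 218 217 218 218 217 214 203 170 149 140 117 99 96 98 96 97 96 97 95 95 94 97 114 155 180 184 186 187 187 189 190 189 184 164 152 158 158 155 152 153 157 169 177 179 176 171 164
75 385: 135 114 113 112 113 112 112 114 135 179 209 220 222 222 221 219 219 219 219 218 217 206 178 156 140 129 121 106 98 96 97 97 97 98 98 97 95 96 100 127 167 182 186 185 187 188 188 189 186 173 133 105 101 107 133 156 164 165 158 153 162 167 161 142 114
110 385: 114 114 113 112 114 117 154 203 219 223 223 222 219 218 220 221 220 218 208 177 152 150 153 149 133 115 102 99 97 98 97 98 98 98 97 97 98 112 151 179 186 186 186 187 187 190 190 188 178 169 162 156 156 161 165 167 172 177 176 169 164 165 171 175 174
145 385: 112 112 113 137 183 213 222 224 223 220 218 219 221 221 219 
[... 1652 characters left out ...]
, 102, 90, 82]
297 203 [86, 121, 150, 165, 163, 151, 147, 154, 153, 136, 118, 110, 109, 109, 110, 110, 109, 110, 110, 110, 110, 109, 104, 93, 92, 109]
306 197 [200, 221, 205, 151, 101, 107, 141, 156, 144, 123, 111, 109, 109, 109, 110, 110, 109, 110, 110, 110, 110, 110, 106, 115, 137, 150]
315 190 [55, 56, 55, 55, 59, 87, 132, 158, 155, 134, 117, 111, 109, 106, 106, 110, 111, 112, 112, 113, 116, 114, 120, 130, 120, 103]
324 184 [117, 116, 116, 118, 126, 143, 156, 157, 142, 122, 114, 115, 125, 141, 152, 155, 154, 152, 152, 155, 149, 131, 118, 115, 116, 115]
333 178 [115, 110, 105, 106, 113, 119, 117, 113, 112, 113, 114, 119, 135, 152, 159, 160, 160, 159, 160, 159, 158, 158, 158, 154, 141, 126]
```

```bash
cat >> h.py <<'E'
def plane(c,P):
    o,_=ray(c,0,0);D=np.array([ray(c,*p)[1] for p in P]);n=np.linalg.svd(D)[2][-1];return n,n@o
E
python3 - <<'E'
from h import *
np.set_printoptions(precision=2,suppress=True)
W=dict(np.load("w5.npz"));S=get_calibration("side");T=get_calibration("top")
wv=np.array([5,40,75,110,145,180,215.]);wu=np.array([427,425.7,424.2,422.8,421.3,419.8,418.5])
su=np.arange(252,325,9.);sv=np.array([245.5,239,232.35,225.65,219.05,212.2,205.6,199.1,192.5])
n1,a1=plane(W,np.c_[wu,wv]);n2,a2=plane(S,np.c_[su,sv])
d=np.cross(n1,n2);d/=np.linalg.norm(d);d*=np.sign(d[1])
p0=np.linalg.lstsq(np.array([n1,n2,d]),np.array([a1,a2,0]),rcond=None)[0]
P=p0+d*(130-p0[2])/d[2]
print("dir",d,"slope deg",np.degrees(np.arcsin(-d[2])),"yaw",np.arctan2(-d[0],d[1]),"pivot near edge",P)
yaw=np.arctan2(-d[0],d[1]);ex=np.array([np.cos(yaw),np.sin(yaw),0])
for D in(222,245,320,398):print(D,P+4*ex-d*D)
# pawl and cheek cross-checks
q=P+4*ex-d*245;print("pawl seen w5 (450,82), predicted rail top at 245:",pix(W,q),"top:",pix(T,q),"seen 302,191.7")
# low end in side: stop plane; base foot check: stand origin
o=P+4*ex-np.array([d[0],d[1],0])/np.hypot(d[0],d[1])*205;print("stand origin",o,"top pix cheeks d383,413:",pix(T,P+4*ex-d*383),pix(T,P+4*ex-d*413))
# hanger origin relative: catch pin tip in w5
st=np.array([439,-18.9,312.9]);print("TCP pix",pix(W,st))
E
```

```text
dir [ 0.19  0.96 -0.2 ] slope deg 11.255456480263279 yaw -0.19481942588270304 pivot near edge [577.79 277.9  130.  ]
222 [539.56  63.52 173.33]
245 [535.2   41.39 177.82]
320 [520.96 -30.78 192.46]
398 [ 506.15 -105.83  207.68]
pawl seen w5 (450,82), predicted rail top at 245: [428.43  97.96] top: [306.68 199.5 ] seen 302,191.7
stand origin [542.03  76.01 130.  ] top pix cheeks d383,413: [364.55 209.89] [377.62 212.24]
TCP pix [320.26 266.86]
```

```bash
python3 -m creep '[{"x":10,"y":7,"z":10,"rx":0,"ry":0,"rz":0,"hand":0},{"x":9,"y":6,"z":20,"rx":0,"ry":0,"rz":0,"hand":0},{"x":0,"y":0,"z":24,"rx":0,"ry":0,"rz":0.019,"hand":0},{"x":0,"y":0,"z":20,"rx":0,"ry":-0.05,"rz":0,"hand":0},{"x":0,"y":0,"z":0,"rx":0,"ry":-0.05,"rz":0,"hand":0},{"x":0,"y":0,"z":0,"rx":0,"ry":-0.05,"rz":0,"hand":0},{"x":0,"y":0,"z":0,"rx":0,"ry":-0.046,"rz":0,"hand":0},{"x":0,"y":0,"z":0,"rx":0,"ry":0,"rz":0,"hand":0},{"x":0,"y":0,"z":0,"rx":0,"ry":0,"rz":0,"hand":0}]'
python3 - <<'E'
from h import *
st=sense();print(st["eef_pos"],st["tcp_rot"],st["contact_force"])
c=get_calibration("wrist");im=grab_frame("wrist");cv2.imwrite("pics/w6.png",im[:,:,::-1])
np.savez("w6.npz",**c)
cv2.imwrite("pics/side6.png",grab_frame("side")[:,:,::-1])
g=cv2.cvtColor(im,cv2.COLOR_RGB2GRAY)
for v in(5,40,75,110,145,180,215):print(v,"410:"," ".join(f"{x}" for x in g[v-1:v+2,410:530].mean(0).astype(int)))
E
```

```text
clock: 8.75
eef_pos: [455.8, -2.4, 238.9]
tcp_rot: [-3.141, 0.195, 1.373]
contact_force: [0.2, -0.6, -3.8]
opening: 0.108
grasp_force: 50.3
[455.80359344  -2.42171889 238.87186471] [-3.14116004  0.19492641  1.37342409] [ 0.20935029 -0.58454472 -3.78740793]
5 410: 225 223 222 221 222 221 221 221 220 216 205 179 163 161 157 150 142 137 130 115 101 96 96 96 95 95 94 95 93 95 96 97 96 95 95 94 93 96 97 95 108 142 171 184 187 188 188 188 190 189 190 190 190 191 191 189 178 149 129 126 134 153 168 174 175 174 169 155 141 148 163 165 143 125 117 116 116 114 116 113 85 83 106 110 109 114 112 103 93 66 46 48 65 91 101 102 102 103 104 103 103 100 85 74 72 70 65 63 64 64 65 63 64 65 65 66 65 63 63 64
40 410: 223 224 224 223 223 220 207 172 131 107 103 113 131 149 157 155 137 110 97 96 96 96 96 97 94 96 95 95 96 97 96 95 94 93 94 96 97 110 147 176 186 188 188 188 189 189 190 190 191 191 191 191 187 174 162 161 164 170 174 173 174 172 169 163 157 151 146 143 138 119 115 116 116 116 110 91 79 95 115 122 123 121 121 115 83 55 50 70 91 101 104 105 102 101 98 78 68 67 66 67 64 62 57 56 64 75 83 87 87
[... 1645 characters left out ...]
7 177 177 176 175 175 174 173 170 163 154 151 155 164 169 171 172 171 169 166 162 163 166 170 172 172 172 172 173 174 175 176 177 176 175 174 174 174 175 176 175 174 174 172 171 172 172 163 115 84 83 71 61 60 59 60 61 58 59 60
215 410: 121 121 119 125 153 168 169 169 171 175 176 175 174 171 164 136 109 99 98 99 98 108 144 178 194 196 196 195 194 194 195 195 197 197 195 187 179 177 176 177 178 177 178 178 179 179 180 179 179 178 178 176 173 169 170 173 174 174 173 172 172 171 170 170 170 169 169 170 171 170 171 169 167 167 172 174 175 174 171 173 172 174 175 175 175 174 174 174 173 174 173 173 174 174 173 172 172 173 175 177 177 177 178 177 176 177 178 166 119 83 91 75 63 58 58 59 59 58 59 57
```

View pics/w6.png

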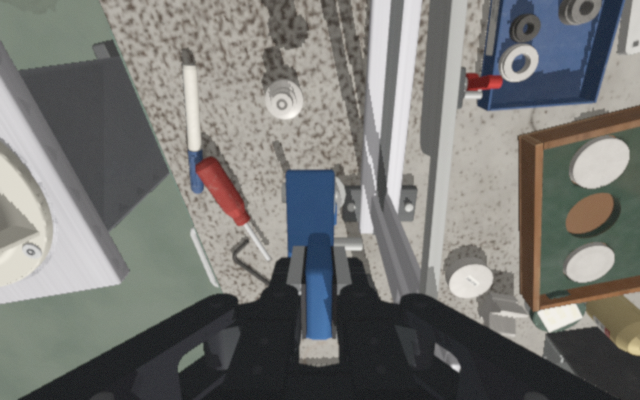

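The near side face steps from 38 to 14 mm deep at about (422,153), which is d = 285. The rail's near top edge runs from (451,5) to (432,215). Recomputing the line from this.

```bash
python3 - <<'E'
from h import *
np.set_printoptions(precision=2,suppress=True)
W=dict(np.load("w5.npz"));V=dict(np.load("w6.npz"));S=get_calibration("side")
wv=np.array([5,40,75,110,145,180,215.]);wu=np.array([427,425.7,424.2,422.8,421.3,419.8,418.5]);vu=np.array([451,448.1,445,441.8,438.6,435.2,432.2])
su=np.arange(252,325,9.);sv=np.array([245.5,239,232.35,225.65,219.05,212.2,205.6,199.1,192.5])
A=plane(W,np.c_[wu,wv]);B=plane(S,np.c_[su,sv]);C=plane(V,np.c_[vu,wv])
for nm,(n1,a1),(n2,a2) in(("w5s",A,B),("w6s",C,B),("w5w6",A,C)):
    d=np.cross(n1,n2);d/=np.linalg.norm(d);d*=np.sign(d[1])
    p0=np.linalg.lstsq(np.array([n1,n2,d]),np.array([a1,a2,0]),rcond=None)[0]
    p=p0+d*(-25-p0[1])/d[1];yaw=np.arctan2(-d[0],d[1]);ex=np.array([np.cos(yaw),np.sin(yaw),0])
    print(nm,"slope",np.degrees(np.arcsin(-d[2])),"yaw",yaw,"centre at y=-25:",p+4*ex)
    if nm=="w6s":
        # step corner on near face plane
        nn=ex;o,r=ray(V,422,153);q=o+r*(nn@(p-o))/(nn@r);t=(q-p)@d
        print("step corner",q,"along",t,"perp below",np.linalg.norm((q-p)-t*d),"line at y=-25 is d=",285-0+ -((p-q)@d)*1)
        piv=p+d*(130-p[2])/d[2];print("pivot",piv+4*ex,"d(y=-25) from height",np.linalg.norm(piv-p))
E
```

```text
w5s slope 11.255456480263279 yaw -0.19481942588270304 centre at y=-25: [521.94 -25.77 191.44]
w6s slope 11.251570609909432 yaw -0.19474059969848595 centre at y=-25: [522.03 -25.77 191.37]
step corner [524.95   9.72 154.5 ] along 41.89991916333568 perp below 29.25304736164667 line at y=-25 is d= 326.89991916333565
pivot [581.72 276.86 130.  ] d(y=-25) from height 314.5105598122025
w5w6 slope 11.320815511226229 yaw -0.1951668197212824 centre at y=-25: [521.57 -25.78 192.7 ]
```

```bash
python3 -m creep '[{"x":0,"y":8,"z":0,"rx":0,"ry":0,"rz":0,"hand":0},{"x":0,"y":11,"z":0,"rx":0,"ry":0,"rz":0,"hand":0},{"x":0,"y":11,"z":0,"rx":0,"ry":0,"rz":0,"hand":0},{"x":0,"y":11,"z":0,"rx":0,"ry":0,"rz":0,"hand":0},{"x":0,"y":10,"z":0,"rx":0,"ry":0,"rz":0,"hand":0},{"x":0,"y":10,"z":0,"rx":0,"ry":0,"rz":0,"hand":0},{"x":0,"y":8.5,"z":0,"rx":0,"ry":0,"rz":0,"hand":0},{"x":0,"y":0,"z":0,"rx":0,"ry":0,"rz":0,"hand":0},{"x":0,"y":0,"z":0,"rx":0,"ry":0,"rz":0,"hand":0},{"x":0,"y":0,"z":0,"rx":0,"ry":0,"rz":0,"hand":0}]'
python3 - <<'E'
from h import *
st=sense();print(st["eef_pos"],st["tcp_rot"],st["contact_force"],st["wrist_torque"])
c=get_calibration("wrist");im=grab_frame("wrist");cv2.imwrite("pics/w7.png",im[:,:,::-1])
np.savez("w7.npz",**c)
cv2.imwrite("pics/side7.png",grab_frame("side")[:,:,::-1])
g=cv2.cvtColor(im,cv2.COLOR_RGB2GRAY)
for v in(5,40,75,110,145,160):print(v,"285:"," ".join(f"{x}" for x in g[v-1:v+2,285:350].mean(0).astype(int)))
E
```

```text
clock: 10.1
eef_pos: [523.5, -16.4, 239.3]
tcp_rot: [-3.141, 0.196, 1.373]
contact_force: [1.0, 0.5, -3.4]
opening: 0.11
grasp_force: 50.3
[523.52090128 -16.41438868 239.31038679] [-3.14141377  0.19600912  1.37288886] [ 0.99382074  0.47603906 -3.43850617] [ 0.25864743 -0.09266313 -0.04558045]
5 285: 74 77 76 79 88 93 94 97 106 124 149 182 197 206 211 213 213 213 214 214 214 216 215 215 212 194 175 178 181 181 182 182 183 184 184 185 186 186 188 189 187 193 211 219 221 223 223 222 220 219 218 219 220 219 219 218 213 204 184 157 150 157 162 161 153
40 285: 84 92 92 91 88 90 93 96 97 100 118 130 139 142 144 144 142 143 145 143 143 144 145 147 155 165 164 173 179 181 181 182 182 183 185 185 187 187 189 189 188 194 213 222 224 225 225 222 221 220 221 222 221 221 221 217 209 191 155 126 115 105 98 106 121
75 285: 120 106 107 106 105 99 91 80 76 80 98 138 176 198 208 212 213 213 214 215 215 214 215 216 217 209 186 173 179 181 181 182 182 183 184 185 186 188 189 190 185 160 116 93 99 101 101 100 98 98 96 98 125 164 169 145 99 68 61 57 64 65 65 65 65
110 285: 96 102 106 104 99 88 93 126 140 126 114 109 114 127 136 139 141 143 152 181 207 214 215 215 215 214 203 163 135 129 129 130 129 132 150 177 186 188 190 191 191 198 217 225 226 226 223 220 219 222 224 224 224 222 216 202 178 169 168 169 171 170 168 164 162
145 285: 148 139 134 137 141 134 112 99 95 93 94 97 102 110 144 182 196 171 146 143 142 141 143 144 141 142 138 130 128 131 130 129 130 131 131 131 132 133 133 134 140 172 213 225 228 227 225 223 224 227 227 225 224 218 203 176 161 162 166 168 168 165 161 157 159
160 285: 136 146 156 159 155 151 153 158 159 146 113 87 80 91 115 131 138 138 157 192 209 213 206 176 149 143 140 145 169 181 184 184 183 182 180 166 145 135 135 134 140 173 213 226 228 227 226 224 225 227 227 226 223 215 199 173 164 166 165 156 146 144 155 167 174
```

The rail centre is at u≈318.6 and the tab about 319.5, so the sideways fit is within 0.5 mm. Now I lower it.

```bash
python3 -m creep '[{"x":0,"y":0,"z":3,"rx":0,"ry":0,"rz":0,"hand":0},{"x":0,"y":0,"z":3,"rx":0,"ry":0,"rz":0,"hand":0},{"x":0,"y":0,"z":2,"rx":0,"ry":0,"rz":0,"hand":0},{"x":0,"y":0,"z":1,"rx":0,"ry":0,"rz":0,"hand":0},{"x":0,"y":0,"z":0,"rx":0,"ry":0,"rz":0,"hand":0},{"x":0,"y":0,"z":0,"rx":0,"ry":0,"rz":0,"hand":0}]'
python3 -m creep '[{"x":0,"y":0,"z":1,"rx":0,"ry":0,"rz":0,"hand":0},{"x":0,"y":0,"z":0,"rx":0,"ry":0,"rz":0,"hand":0}]'
```

```text
clock: 10.95
eef_pos: [523.6, -18.2, 230.5]
tcp_rot: [3.141, 0.196, 1.373]
contact_force: [0.3, -0.1, -2.3]
opening: 0.109
grasp_force: 50.3
clock: 11.2
eef_pos: [523.4, -18.4, 229.4]
tcp_rot: [-3.142, 0.196, 1.373]
contact_force: [-0.0, 0.3, -3.0]
opening: 0.109
grasp_force: 50.3
```

```bash
python3 -m creep '[{"x":0,"y":0,"z":1,"rx":0,"ry":0,"rz":0,"hand":0},{"x":0,"y":0,"z":0,"rx":0,"ry":0,"rz":0,"hand":0}]'
```

```text
clock: 11.45
eef_pos: [523.5, -18.5, 228.7]
tcp_rot: [3.141, 0.196, 1.373]
contact_force: [-0.7, 0.5, -1.8]
opening: 0.108
grasp_force: 50.8
```

```bash
python3 -m creep '[{"x":0,"y":0,"z":0.7,"rx":0,"ry":0,"rz":0,"hand":0},{"x":0,"y":0,"z":0,"rx":0,"ry":0,"rz":0,"hand":0},{"x":0,"y":0,"z":0,"rx":0,"ry":0,"rz":0,"hand":0}]'; python3 -c "
from h import *
print(sense()['contact_force'],sense()['wrist_torque'])"
```

```text
clock: 11.82
eef_pos: [523.6, -18.5, 228.5]
tcp_rot: [3.141, 0.196, 1.373]
contact_force: [-2.0, 2.4, 6.1]
opening: 0.108
grasp_force: 51.7
[-1.99626877  2.3699513   6.07991226] [ 0.34919593  0.3870666  -0.09429512]
```

```bash
python3 -m creep '[{"x":0,"y":0,"z":0.7,"rx":0,"ry":0,"rz":0,"hand":0},{"x":0,"y":0,"z":0,"rx":0,"ry":0,"rz":0,"hand":0},{"x":0,"y":0,"z":0,"rx":0,"ry":0,"rz":0,"hand":0}]'; python3 -c "
from h import *
print(sense()['contact_force'],sense()['wrist_torque'])"
```

```text
clock: 12.2
eef_pos: [523.7, -18.5, 228.4]
tcp_rot: [3.141, 0.195, 1.372]
contact_force: [-3.9, 3.9, 11.1]
opening: 0.111
grasp_force: 52.7
[-3.94049599  3.90699774 11.11859354] [ 0.42527035  0.75393697 -0.17308575]
```

Contact is at the expected height, which means on the treads and not the flanges. I'll ease the load, then push downhill in stages while watching the force.

```bash
python3 -m creep '[{"x":0,"y":-0.4,"z":-0.6,"rx":0,"ry":0,"rz":0,"hand":0},{"x":0,"y":0,"z":0,"rx":0,"ry":0,"rz":0,"hand":0},{"x":0,"y":0,"z":0,"rx":0,"ry":0,"rz":0,"hand":0}]'
```

```text
clock: 12.58
eef_pos: [523.6, -18.5, 228.4]
tcp_rot: [3.14, 0.196, 1.373]
contact_force: [-1.7, 2.3, 6.7]
opening: 0.105
grasp_force: 51.9
```

```bash
python3 -m creep '[{"x":2,"y":0,"z":0,"rx":0,"ry":0,"rz":0,"hand":0},{"x":3,"y":0,"z":0,"rx":0,"ry":0,"rz":0,"hand":0},{"x":3,"y":0,"z":0,"rx":0,"ry":0,"rz":0,"hand":0},{"x":2,"y":0,"z":0,"rx":0,"ry":0,"rz":0,"hand":0},{"x":0,"y":0,"z":0,"rx":0,"ry":0,"rz":0,"hand":0},{"x":0,"y":0,"z":0,"rx":0,"ry":0,"rz":0,"hand":0}]'
```

```text
clock: 13.32
eef_pos: [525.5, -8.7, 226.4]
tcp_rot: [3.14, 0.195, 1.373]
contact_force: [-1.1, 2.2, 6.4]
opening: 0.111
grasp_force: 52.0
```

```bash
python3 -m creep '[{"x":3,"y":0,"z":0,"rx":0,"ry":0,"rz":0,"hand":0},{"x":4,"y":0,"z":0,"rx":0,"ry":0,"rz":0,"hand":0},{"x":5,"y":0,"z":0,"rx":0,"ry":0,"rz":0,"hand":0},{"x":5,"y":0,"z":0,"rx":0,"ry":0,"rz":0,"hand":0},{"x":5,"y":0,"z":0,"rx":0,"ry":0,"rz":0,"hand":0},{"x":5,"y":0,"z":0,"rx":0,"ry":0,"rz":0,"hand":0},{"x":3,"y":0,"z":0,"rx":0,"ry":0,"rz":0,"hand":0},{"x":0,"y":0,"z":0,"rx":0,"ry":0,"rz":0,"hand":0},{"x":0,"y":0,"z":0,"rx":0,"ry":0,"rz":0,"hand":0}]'
```

```text
clock: 14.45
eef_pos: [531.3, 20.2, 220.6]
tcp_rot: [3.14, 0.195, 1.373]
contact_force: [-0.9, 2.7, 7.3]
opening: 0.111
grasp_force: 52.0
```

```bash
python3 -m creep '[{"x":3,"y":0,"z":0,"rx":0,"ry":0,"rz":0,"hand":0},{"x":3,"y":0,"z":0,"rx":0,"ry":0,"rz":0,"hand":0},{"x":3,"y":0,"z":0,"rx":0,"ry":0,"rz":0,"hand":0},{"x":3,"y":0,"z":0,"rx":0,"ry":0,"rz":0,"hand":0},{"x":3,"y":0,"z":0,"rx":0,"ry":0,"rz":0,"hand":0},{"x":3,"y":0,"z":0,"rx":0,"ry":0,"rz":0,"hand":0},{"x":2,"y":0,"z":0,"rx":0,"ry":0,"rz":0,"hand":0},{"x":0,"y":0,"z":0,"rx":0,"ry":0,"rz":0,"hand":0}]'
```

```text
clock: 15.45
eef_pos: [535.2, 39.5, 216.8]
tcp_rot: [3.14, 0.195, 1.373]
contact_force: [-2.3, 2.5, 7.7]
opening: 0.107
grasp_force: 52.0
```

```bash
python3 -m creep '[{"x":3,"y":0,"z":0,"rx":0,"ry":0,"rz":0,"hand":0},{"x":3,"y":0,"z":0,"rx":0,"ry":0,"rz":0,"hand":0},{"x":3,"y":0,"z":0,"rx":0,"ry":0,"rz":0,"hand":0},{"x":3,"y":0,"z":0,"rx":0,"ry":0,"rz":0,"hand":0},{"x":3,"y":0,"z":0,"rx":0,"ry":0,"rz":0,"hand":0},{"x":0,"y":0,"z":0,"rx":0,"ry":0,"rz":0,"hand":0}]'
```

```text
clock: 16.2
eef_pos: [538.1, 54.0, 213.8]
tcp_rot: [3.14, 0.195, 1.373]
contact_force: [-1.4, 4.0, 6.8]
opening: 0.106
grasp_force: 52.0
```

```bash
python3 -m creep '[{"x":2,"y":0,"z":0,"rx":0,"ry":0,"rz":0,"hand":0},{"x":3,"y":0,"z":0,"rx":0,"ry":0,"rz":0,"hand":0},{"x":3,"y":0,"z":0,"rx":0,"ry":0,"rz":0,"hand":0},{"x":2,"y":0,"z":0,"rx":0,"ry":0,"rz":0,"hand":0},{"x":0,"y":0,"z":0,"rx":0,"ry":0,"rz":0,"hand":0}]'
```

```text
clock: 16.82
eef_pos: [539.9, 62.8, 212.1]
tcp_rot: [3.14, 0.197, 1.373]
contact_force: [-2.3, -1.7, 9.9]
opening: 0.113
grasp_force: 52.2
```

The pawl is being felt, with about −5 N along the rail. I keep pushing.

```bash
python3 -m creep '[{"x":2,"y":0,"z":0,"rx":0,"ry":0,"rz":0,"hand":0},{"x":3,"y":0,"z":0,"rx":0,"ry":0,"rz":0,"hand":0},{"x":3,"y":0,"z":0,"rx":0,"ry":0,"rz":0,"hand":0},{"x":2,"y":0,"z":0,"rx":0,"ry":0,"rz":0,"hand":0},{"x":0,"y":0,"z":0,"rx":0,"ry":0,"rz":0,"hand":0}]'
```

```text
clock: 17.45
eef_pos: [541.8, 72.3, 210.2]
tcp_rot: [3.14, 0.197, 1.373]
contact_force: [-2.2, -0.6, 9.9]
opening: 0.11
grasp_force: 52.2
```

```bash
python3 -m creep '[{"x":2,"y":0,"z":0,"rx":0,"ry":0,"rz":0,"hand":0},{"x":2,"y":0,"z":0,"rx":0,"ry":0,"rz":0,"hand":0},{"x":2,"y":0,"z":0,"rx":0,"ry":0,"rz":0,"hand":0},{"x":0,"y":0,"z":0,"rx":0,"ry":0,"rz":0,"hand":0},{"x":0,"y":0,"z":0,"rx":0,"ry":0,"rz":0,"hand":0}]'
```

```text
clock: 18.08
eef_pos: [542.9, 78.2, 209.0]
tcp_rot: [3.14, 0.196, 1.373]
contact_force: [-1.9, -0.1, 9.2]
opening: 0.109
grasp_force: 52.2
```

```bash
python3 -m creep '[{"x":2,"y":0,"z":0,"rx":0,"ry":0,"rz":0,"hand":0},{"x":2,"y":0,"z":0,"rx":0,"ry":0,"rz":0,"hand":0},{"x":2,"y":0,"z":0,"rx":0,"ry":0,"rz":0,"hand":0},{"x":2,"y":0,"z":0,"rx":0,"ry":0,"rz":0,"hand":0},{"x":0,"y":0,"z":0,"rx":0,"ry":0,"rz":0,"hand":0}]'
```

```text
clock: 18.7
eef_pos: [544.7, 86.7, 207.3]
tcp_rot: [3.14, 0.195, 1.373]
contact_force: [-1.7, 2.4, 8.7]
opening: 0.109
grasp_force: 52.0
```

```bash
python3 -m creep '[{"x":2,"y":0,"z":0,"rx":0,"ry":0,"rz":0,"hand":0},{"x":2,"y":0,"z":0,"rx":0,"ry":0,"rz":0,"hand":0},{"x":2,"y":0,"z":0,"rx":0,"ry":0,"rz":0,"hand":0},{"x":0,"y":0,"z":0,"rx":0,"ry":0,"rz":0,"hand":0},{"x":0,"y":0,"z":0,"rx":0,"ry":0,"rz":0,"hand":0}]'; python3 - <<'E'
from h import *
st=sense();c=get_calibration("wrist");im=grab_frame("wrist");cv2.imwrite("pics/w8.png",im[:,:,::-1])
h=cv2.cvtColor(im,cv2.COLOR_RGB2HSV);m=cv2.inRange(h,(0,150,100),(8,255,255))|cv2.inRange(h,(172,150,100),(180,255,255))
k,l,s,ce=cv2.connectedComponentsWithStats(m)
print([(ce[i].round(),s[i]) for i in range(1,k) if s[i,4]>8])
E
```

```text
clock: 19.32
eef_pos: [545.8, 92.5, 206.1]
tcp_rot: [3.14, 0.195, 1.373]
contact_force: [-0.8, 3.1, 7.3]
opening: 0.11
grasp_force: 52.0
[(array([593., 197.]), array([592, 193,   4,   9,  10], dtype=int32)), (array([169., 280.]), array([147, 263,  44,  44, 403], dtype=int32))]
```

The pawl slipped past at TCP y≈86 and the along-rail force is back to normal. I unload the rail and release here.

```bash
python3 -m creep '[{"x":1,"y":0,"z":-0.5,"rx":0,"ry":0,"rz":0,"hand":0},{"x":0,"y":0,"z":-0.4,"rx":0,"ry":0,"rz":0,"hand":0},{"x":0,"y":0,"z":0,"rx":0,"ry":0,"rz":0,"hand":0}]'
```

```text
clock: 19.75
eef_pos: [545.8, 93.2, 206.1]
tcp_rot: [3.141, 0.196, 1.373]
contact_force: [1.9, 1.1, 3.3]
opening: 0.105
grasp_force: 51.2
```

```bash
python3 -m creep '[{"x":0,"y":0,"z":0,"rx":0,"ry":0,"rz":0,"hand":60},{"x":0,"y":0,"z":0,"rx":0,"ry":0,"rz":0,"hand":60},{"x":0,"y":0,"z":0,"rx":0,"ry":0,"rz":0,"hand":60},{"x":0,"y":0,"z":0,"rx":0,"ry":0,"rz":0,"hand":60},{"x":0,"y":0,"z":0,"rx":0,"ry":0,"rz":0,"hand":60},{"x":0,"y":0,"z":0,"rx":0,"ry":0,"rz":0,"hand":60},{"x":0,"y":0,"z":0,"rx":0,"ry":0,"rz":0,"hand":60},{"x":0,"y":0,"z":0,"rx":0,"ry":0,"rz":0,"hand":60}]'; python3 - <<'E'
from h import *
im=grab_frame("wrist");cv2.imwrite("pics/w9.png",im[:,:,::-1]);
im=grab_frame("side");cv2.imwrite("pics/side9.png",im[:,:,::-1])
S=get_calibration("side");m=blue(im);k,l,s,ce=cv2.connectedComponentsWithStats(m)
print([(ce[i].round(),s[i]) for i in range(1,k) if s[i,4]>20])
print(sense()["contact_force"],pix(S,[565,233,200]))
E
```

```text
clock: 20.75
eef_pos: [545.4, 93.1, 206.0]
tcp_rot: [3.142, 0.196, 1.373]
contact_force: [0.3, -0.1, -0.7]
opening: 0.699
grasp_force: 0.0
[(array([119.,  70.]), array([110,   0,  18, 107, 568], dtype=int32)), (array([135.,   2.]), array([130,   0,  12,   7,  39], dtype=int32)), (array([138.,  72.]), array([133,  44,  13,  52, 229], dtype=int32)), (array([417., 212.]), array([395, 204,  45,  17, 391], dtype=int32)), (array([257., 234.]), array([243, 214,  27,  46, 527], dtype=int32))]
[ 0.50436509 -0.08415009 -0.02923919] [253.89304558 220.73334169]
```

```bash
python3 -m creep '[{"x":0,"y":0,"z":-20,"rx":0,"ry":0,"rz":0,"hand":60},{"x":-5,"y":0,"z":-30,"rx":0,"ry":0,"rz":0,"hand":60},{"x":-10,"y":0,"z":-40,"rx":0,"ry":0,"rz":0,"hand":60},{"x":-10,"y":0,"z":-40,"rx":0,"ry":0,"rz":0,"hand":60},{"x":-10,"y":-30,"z":-20,"rx":0,"ry":0,"rz":0,"hand":60},{"x":-20,"y":-50,"z":0,"rx":0,"ry":0,"rz":0,"hand":60},{"x":-20,"y":-50,"z":0,"rx":0,"ry":0,"rz":0,"hand":60},{"x":0,"y":0,"z":0,"rx":0,"ry":0,"rz":0,"hand":60},{"x":0,"y":0,"z":0,"rx":0,"ry":0,"rz":0,"hand":60}]'; python3 - <<'E'
from h import *
a=grab_frame("side");b=grab_frame("top");m=blue(a);k,l,s,ce=cv2.connectedComponentsWithStats(m)
print([(ce[i].round(),s[i]) for i in range(1,k) if s[i,4]>20 and ce[i][0]>200])
A=cv2.resize(a[170:310,210:350],(400,400),interpolation=cv2.INTER_CUBIC);B=cv2.resize(b[130:270,190:330],(400,400),interpolation=cv2.INTER_CUBIC)
cv2.imwrite("pics/end.png",np.hstack([A,B])[:,:,::-1])
E
```

```text
clock: 21.98
eef_pos: [409.8, 75.3, 368.1]
tcp_rot: [3.14, 0.195, 1.373]
contact_force: [0.9, -0.3, -0.1]
opening: 0.703
grasp_force: 0.0
[(array([417., 212.]), array([395, 204,  45,  17, 388], dtype=int32)), (array([257., 234.]), array([243, 214,  27,  46, 529], dtype=int32))]
```

View pics/end.png

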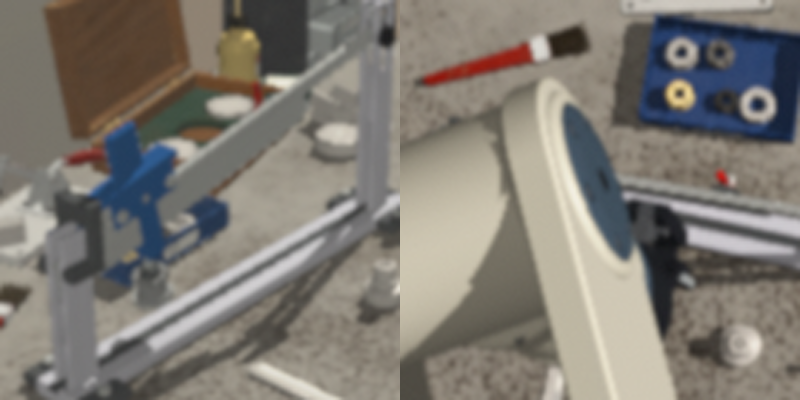

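The hanger is upright on the rail against the dark bridge, at crop (135,200), and did not move between the two frames. The red pawl is up at (725,178) in the top crop. The robot is clear, so I hand the job in.

```bash
python3 -c "
from rig import *
print(sign_off())"
```

```text
the job is handed in; nothing more can be done
None
```

The hanger was pushed past the pawl, released just below it and rolled by itself to the stop, where the last pictures show it still and upright with the pawl up; I handed the job in at about 22 s, and the rig returned no verdict.

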